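# Open the ratchet stop of the jar rail

### The job

Open the jar rail so that the jars in it can be taken out later: with the fingertips, press the ribbed pad of the jaw's ratchet release down until it stays down, then push the sliding jaw away from the jars along its bar, all the way back against the end block. Leave the release pressed down and the jars standing where they are; nothing is to be picked up, and the other things on the worktop stay where they are.

Things in the scene. Friction and masses are not known exactly. Their poses are not given: they have to be found in the camera images.
- jar_rail: Rail fixed to the worktop: wooden base (x -53..77, y -190..190, 14 mm thick), aluminium cheek 110 mm high at its left (+y) end, low end block (62 mm) at its right (-y) end, toothed steel bar 16 mm square, top at 66 mm, along y at x = 55 mm. Origin on the worktop; own y runs along the bar towards the cheek, own x away from the robot. Position and yaw vary.
- jaw (a joint): Slide of the jaw along the bar, m: 0 is close to the jars; grows as the jaw moves away from them (rail's -y) to 0.154, its stop at the end block. About 2 N of friction. While the ratchet is engaged the jaw cannot move that way (beyond up to 9 mm of play between teeth).
- release (a joint): Tilt of the release rocker in rad: 0 ratchet engaged (ribbed pad up; up to 0.1 while the pawl rides on a tooth), 0.38 fully pressed, released (pad down). It turns lightly (under 1 N at the pad), tips over its middle at about 0.2 and then stays by itself on whichever side it was left.
- release_pad (a point): Centre of the top of the ribbed black pad, 22 (rail's x) x 36 mm (rail's y), on the jar-side end of the rocker on the jaw's carriage; tilts with it. About 93 mm above the worktop when engaged; goes down 16 mm to its stop. Pivot 42 mm from it in the rail's -y, with a steel weight up to 28 mm above it. The narrow tail beyond the pivot is the other end: pressing it engages.
- push_face (a point): Centre of the rubber-faced push tab: the front part of the jaw's upright plate, standing out towards the robot, clear of the jars. Point on the face towards the jars (rail's +y), 72 mm above the worktop, 106 mm in front of the rail's y axis. Plate 8 mm thick, 18 to 102 mm high; it ends 24 mm to the front of the point. Axes are the rail's. Push in the rail's -y.
- jam_jar_mid (a point): Centre, half-way up, of a loose glass jam jar with white lid, 69 mm in diameter, 99 mm high, standing on the rail's base (14 mm) beside the cheek; axis z up.
- spice_jar_mid (a point): Centre, half-way up, of a loose spice jar with a screw cap, 45 mm in diameter, 106 mm high, standing on the rail's base between the jam jar and the jaw; axis z up.
- spare_jar: Loose second spice jar with a screw cap, 45 mm in diameter, 106 mm high, bystander on the worktop at the left; origin at its underside.
- tomato_tin: Loose low tin, 75 mm in diameter, 58 mm high, bystander on the right; origin at its underside.
- garlic: Loose garlic bulb, 48 x 50 x 51 mm, bystander on the front right; origin at its underside.
- spoon: Loose dessert spoon lying flat, 191 x 38 x 13 mm, bystander on the front left; origin at the middle of the underside.
Not all that is in view belongs to the job. Leave any red or yellow look-alike of the part that bears jam_jar_mid alone.

How it is judged (in metres and radians):
On the way, in this order (a step that is already met when the one before it is completed fails the run):
1. the ribbed pad is pressed down past its middle and stays there, the jaw not yet pushed back (value of joint release above 0.27 rad and value of joint jaw below 0.09 m), for 0.2 s.
2. the jaw is pushed back against the end block (value of joint jaw above 0.147 m), for 0.2 s.
At the end, for the whole second after the job is handed in: The jaw is at its end block (joint jaw above 0.147 of 0.154 m) and at rest, the release is still pressed (joint release above 0.27 rad), and both jars stand upright (within 0.15 rad) within 20 mm of where they began (value of joint jaw above 0.147 m and value of joint release above 0.27 rad and angle between each of jam_jar_mid, spice_jar_mid's own z axis and vertical below 0.15 rad and distance of each of jam_jar_mid, spice_jar_mid from where it was at the start of the episode below 0.02 m and velocity of joint jaw below 0.01 m/s); the robot touches nothing.
It fails at once if a jar in the rail is lifted, tipped or shifted by more than 20 mm (not (angle between jam_jar_mid's own z axis and vertical below 0.15 rad) or not (angle between spice_jar_mid's own z axis and vertical below 0.15 rad) or not (distance of jam_jar_mid from where it was at the start of the episode below 0.02 m) or not (distance of spice_jar_mid from where it was at the start of the episode below 0.02 m)).
It fails at once if a bystander is moved by more than 30 mm (distance of any of spare_jar, tomato_tin, garlic, spoon from where it was at the start of the episode above 0.03 m).
It also fails if it takes over 38 s, if anything falls off the work surface, if the arm or the gripper's body presses on something with over 40 N, if the wrist force passes 120 N, or if a joint passes its speed limit or range.

### The arm

A 7-joint arm with a two-finger parallel gripper is mounted at the origin on a cart in front of the work surface, level with it; the furniture and walls round the work are solid. World frame = base frame: x ahead of the robot, y to its left, z up, the work surface at z = 0. Lengths are in m, angles in degrees, forces in N, time in s.
With the tool pointing down it reaches from about 0.425 to 0.875 m from the base axis. Payload 4.7 kg.
Tool frame: the origin (TCP) lies between the finger pads; the fingertips stand 17 mm ahead of it and the grasp point (between the pads) lies 2 mm behind it; z points along the fingers, y is the line along which they close (so a half turn about z gives the same grasp; the last joint's range is limited). The gripper opens to 87 mm and grips with 3 to 60 N. Pads are 19 mm wide; open, the fingers measure 117 mm over their backs; the gripper's body (75 mm by 190 mm) begins 51 mm behind the grasp point.
Start: joints at [65.953, 18.392, -4.016, 83.108, 1.295, 78.541, -3.26], TCP at [0.273, -0.59, 0.24] pointing down, gripper open.
Joint ranges: [-163.93, 163.93], [-17.29, 119.83], [-79.2, 71.16], [3.27, 140.29], [-89.18, 269.18], [5.43, 117.66], [-154.24, 154.24]. Speed limits (degrees/s): [147.25, 147.25, 180, 180, 180, 180, 180].

### API

Orientations are given as [roll, pitch, yaw] about the fixed x, y, z axes, in that order (R = Rz(yaw) Ry(pitch) Rx(roll)).
In Python, from cell import env, cams gives the robot as it stands.
- The arm moves only by the shell command python3 -m pendant 'ROWS' [FORCE]. ROWS is JSON, a list of rows, each an object of numbers: "tx", "ty", "tz": the shift along the tool's x, y, z each as a share of 0.05 m, from -1 to 1; "spin": the turn about the tool's z as a share of 4 degrees, from -1 to 1; "claw": the closure, from 0 (fully open) to 1 (shut). A call has 1 to 10 rows; each row shifts and turns the commanded pose from where the row before left it, along the tool's axes as they then stand; what a row does not reach is not made up. A row lasts 1/8 s, in which the tool goes at most 62.5 mm and 10.7 degrees, less where a joint would pass 70% of its speed; a pose out of reach is approached as far as the arm can. A call with a number of a shift or a turn outside -1 to 1 is refused whole. A call with a gripper value outside its range is refused whole. The fingers move at their own pace and stop on an object; FORCE is the grip in N (left out, the last holds). Time passes only in rows, so rows that do not move let the fingers close. It gives the time, the measured TCP pose, the force, the opening and the grip force at its end, in the units of the state.
- env.get_obs(): the state, without advancing time (a new reading comes with each control period).
- cams.read_camera(name): name is "scene" or "top" or "wrist"; returns the picture (480x640x3 uint8, red, green, blue); there is no depth.
- cams.camera_info(name): a dict with "fx", "fy", "cx", "cy" (pixels), "rvec" (rotation vector, rad) and "tvec" (3), from world to camera coordinates, as OpenCV has them. Camera axes: x right, y down, z forward; pixel columns grow to the right and rows downward; lengths in m; the calibration is good to about 2 mm. A picture is of the moment at which its call begins: read the wrist's pose just before it. camera_info takes no time and is no camera call; for the wrist camera it gives the pose at the moment of the call.
- env.sign_off(): hands the job in; it is judged then, once.
The state is a dict: "time_s": time; "qpos": joint angles; "joint_velocities": joint speeds; "effort": joint torques, N m; "tool_pos": TCP position; "tool_rot": TCP orientation; "force": force on the tool from outside, world axes, zero at the start; "wrist_torque": the same for the moment, N m; "grip_width": finger opening in m; "grasp_force": force on a finger pad.
Only numpy, scipy, OpenCV 4.12 (cv2) and the standard library are available. Lean on these libraries where they do the work, as an engineer would, in place of code of your own. Each camera call takes 0.05 s, during which the arm holds its last target. There are 200 camera calls.

## Working session

There is one attempt and no reset: what is moved stays moved. The work goes in short steps, Python scripts to look and compute and a shell command to move; the robot and the scene stay as the last step left them, time stands still between calls to the robot, and variables do not carry over. Pictures are saved under pics/ and viewed, at most 10 in all, crops included, and the job is handed in when it is done.

```bash
mkdir -p pics
python3 - <<'E'
from cell import env,cams
import cv2
for n in("scene","top"):
    cv2.imwrite(f"pics/{n}0.png",cams.read_camera(n)[:,:,::-1]); print(n,cams.camera_info(n))
o=env.get_obs(); print(o['time_s'],o['tool_pos'],o['tool_rot'],o['grip_width'])
E
```

```text
scene {'fx': 507.7558574104258, 'fy': 507.7558574104258, 'cx': 313.23816292324386, 'cy': 243.7717705454175, 'rvec': array([ 0.85934599, -2.60839193,  1.00009914]), 'tvec': array([0.43113699, 0.30253518, 0.96323482])}
top {'fx': 506.6381320274726, 'fy': 506.6381320274726, 'cx': 324.3774301862604, 'cy': 242.26748070220677, 'rvec': array([ 2.20186409, -2.17506595,  0.06954948]), 'tvec': array([-0.01092968,  0.52140322,  1.12484606])}
0.1 [ 0.27298154 -0.58938132  0.23858065] [-1.79901888e+02  4.75856392e-03  2.48574554e+01] 0.08718943870999045
```

View pics/scene0.png

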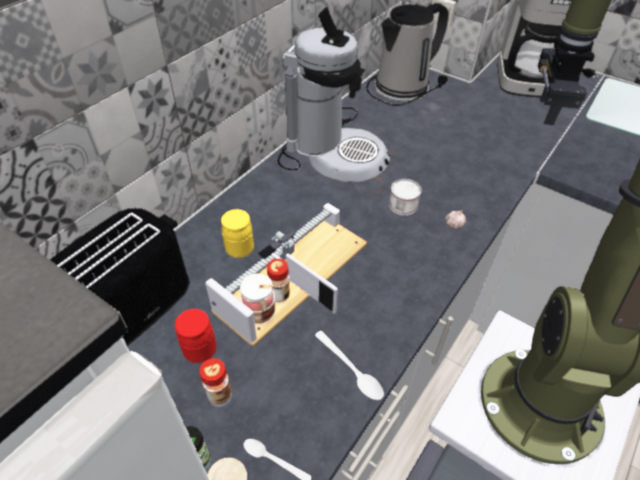

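View pics/top0.png

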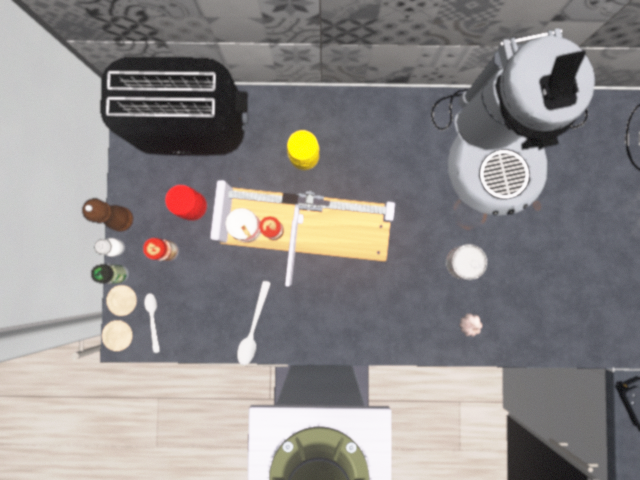

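The rail lies around (300,225) in the top picture. The cheek is at the left (218,210), the end block at the right (390,210), the black pad near (291,198), and the push tab runs down to (289,285). I'll enlarge this area.

Run:
```python
import cv2
i=cv2.imread("pics/top0.png")[170:295,205:400]
cv2.imwrite("pics/topc.png",cv2.resize(i,None,fx=4,fy=4,interpolation=cv2.INTER_CUBIC))
i=cv2.imread("pics/scene0.png")[195:350,195:375]
cv2.imwrite("pics/scenec.png",cv2.resize(i,None,fx=3.8,fy=3.8,interpolation=cv2.INTER_CUBIC))
```

```text
(no output)
```

View pics/topc.png

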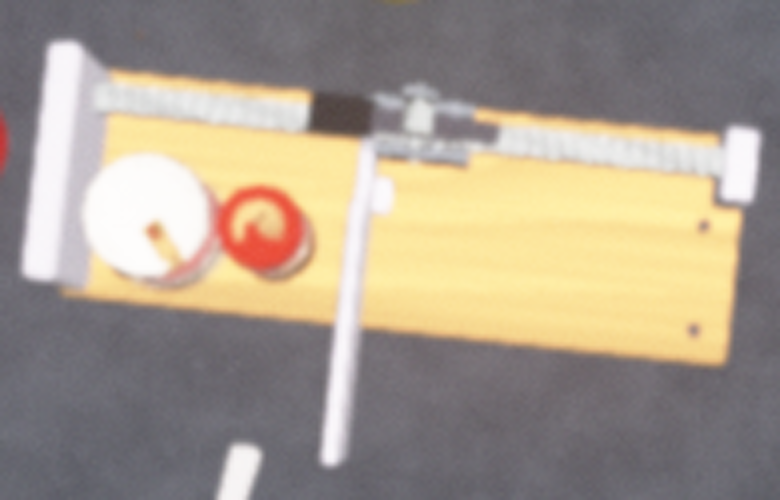

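View pics/scenec.png

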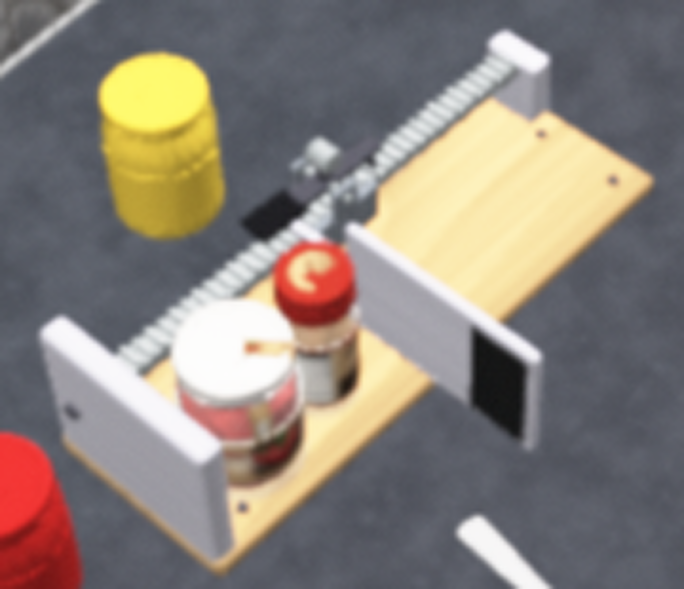

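The top crop shows the base front-right corner at (727,364), the pad at (342,113), and the push plate's front end at (335,460). The scene crop shows base corners at (222,572), (652,182) and (63,440), the pad at (278,215), and the rubber face centre at (499,385).

```bash
cat > h.py <<'E'
import numpy as np,cv2
from cell import env,cams
from scipy.optimize import least_squares
def proj(P,n):
    c=cams.camera_info(n);K=np.array([[c['fx'],0,c['cx']],[0,c['fy'],c['cy']],[0,0,1.]])
    return cv2.projectPoints(np.array([P],float),c['rvec'],c['tvec'],K,None)[0].ravel()
def pix(u,n):
    s,o=(4,(205,170)) if n=="top" else (3.8,(195,195))
    return (np.array(u)+.5)/s-.5+o
def W(p,P): 
    c,s=np.cos(p[2]),np.sin(p[2]); x,y,z=np.array(P)/1000
    return [p[0]+c*x-s*y,p[1]+s*x+c*y,z]
E
python3 - <<'E'
from h import *
obs=[((-53,-190,14),"top",(727,364)),((-53,190,14),"scene",(222,572)),((-53,-190,14),"scene",(652,182)),((77,190,14),"scene",(63,440))]
f=lambda p:np.concatenate([proj(W(p,P),n)-pix(u,n) for P,n,u in obs])
r=least_squares(f,[.55,.1,0]);p=r.x;print(p[:2],np.degrees(p[2]),r.fun.round(1))
def tri(*o):
    g=least_squares(lambda X:np.concatenate([proj(X,n)-pix(u,n) for n,u in o]),[.5,.1,.08]);d=g.x-[p[0],p[1],0];c,s=np.cos(p[2]),np.sin(p[2])
    print(g.x.round(4),"rail",np.round([c*d[0]+s*d[1],-s*d[0]+c*d[1],d[2]],4),g.fun.round(1))
tri(("top",(342,113)),("scene",(278,215)))
tri(("top",(335,463)),("scene",(537,358)))
# push face in scene at rail x=-106,z=72
g=least_squares(lambda y:proj(W(p,(-106,y[0],72)),"scene")-pix((499,385),"scene"),[0.]);print(g.x,g.fun)
# pad z=93 from top only, x=55
for n,u in(("top",(342,113)),("scene",(278,215))):
    g=least_squares(lambda y:proj(W(p,(y[0],y[1],93)),n)-pix(u,n),[55.,0]);print("pad",g.x,W(p,(g.x[0],g.x[1],93)))
# jars: lid top centres
for nm,u,z in(("jam",(148,216),113),("spice",(262,227),120)):
    g=least_squares(lambda y:proj(W(p,(y[0],y[1],z)),"top")-pix(u,"top"),[0.,0]);print(nm,g.x)
for q in [(55,0,66),(55,-170,66),(55,170,66)]: print(q,(proj(W(p,q),"top")-[205,170])*4)
E
```

```text
[0.54993483 0.04146816] -4.779957537576502 [-0.6  0.3  0.2  0.4  0.6 -1.4 -0.7 -0.2]
[0.6097 0.0687 0.0852] rail [0.0573 0.0321 0.0852] [ 0.4  0.6 -0.7 -0.1]
[0.4264 0.0699 0.0961] rail [-0.1254  0.0181  0.0961] [-0.3 -0.5  0.5  0.1]
[30.81607801] [-1.19932864 -1.27236827]
pad [57.32615123 32.36735366] [np.float64(0.6097587513094727), np.float64(0.06894599501170753), np.float64(0.093)]
pad [50.78824716 35.88208629] [np.float64(0.6035364656720636), np.float64(0.07299330234005653), np.float64(0.093)]
jam [ -8.55120889 125.18831242]
spice [-9.19775712 65.12485947]
(55, 0, 66) [402.89759631 128.95798003]
(55, -170, 66) [715.52225495 158.74422849]
(55, 170, 66) [90.88693016 99.23023153]
```

Pad is at rail (55, 33), and the rail's yaw is −4.8°. I'll close the fingers and align the tool's yaw with the rail, which makes tool x = rail +x and tool y = rail −y.

```bash
python3 -m pendant '[{"spin":1,"claw":1},{"spin":1,"claw":1},{"spin":1,"claw":1},{"spin":1,"claw":1},{"spin":1,"claw":1},{"spin":1,"claw":1},{"spin":1,"claw":1},{"spin":0.41,"claw":1},{"claw":1}]' 20
cat >> h.py <<'E'
RP=[0.54993,0.04147,np.radians(-4.78)]
def rail():
    o=env.get_obs();d=np.array(o['tool_pos'])-[RP[0],RP[1],0];c,s=np.cos(RP[2]),np.sin(RP[2])
    print(o['time_s'],"rail mm",(1000*np.array([c*d[0]+s*d[1],-s*d[0]+c*d[1],d[2]])).round(1),"rot",np.round(o['tool_rot'],2),"F",np.round(o['force'],1),o['grip_width'])
E
python3 -c "from h import *;rail()"
```

```text
0.1 rail mm [-223.4 -651.7  238.6] rot [-179.9     0.     24.86] F [ 0.  -0.3  0.1] 0.08718943870999045invalid input at $[0]: expected keys tx, ty, tz, spin, claw
```

```bash
python3 -m pendant '[{"tx":0,"ty":0,"tz":0,"spin":1,"claw":1},{"tx":0,"ty":0,"tz":0,"spin":1,"claw":1},{"tx":0,"ty":0,"tz":0,"spin":1,"claw":1},{"tx":0,"ty":0,"tz":0,"spin":1,"claw":1},{"tx":0,"ty":0,"tz":0,"spin":1,"claw":1},{"tx":0,"ty":0,"tz":0,"spin":1,"claw":1},{"tx":0,"ty":0,"tz":0,"spin":1,"claw":1},{"tx":0,"ty":0,"tz":0,"spin":0.41,"claw":1},{"tx":0,"ty":0,"tz":0,"spin":0,"claw":1}]' 20
python3 -c "from h import *;rail()"
```

```text
time_s: 1.23
tool_pos: [0.2732, -0.5897, 0.2392]
tool_rot: [-180.0, 0.0, -4.7]
force: [0.1, 0.2, 0.5]
grip_width: 0.0054
grasp_force: 0.0
1.225 rail mm [-223.2 -652.   239.2] rot [-1.7998e+02  2.0000e-02 -4.7400e+00] F [0.1 0.2 0.5] 0.005411510477537003
```

```bash
python3 -m pendant '[{"tx":0.4,"ty":-0.98,"tz":0,"spin":0,"claw":1},{"tx":0.4,"ty":-0.98,"tz":0,"spin":0,"claw":1},{"tx":0.4,"ty":-0.98,"tz":0,"spin":0,"claw":1},{"tx":0.4,"ty":-0.98,"tz":0,"spin":0,"claw":1},{"tx":0.4,"ty":-0.98,"tz":0,"spin":0,"claw":1},{"tx":0.4,"ty":-0.98,"tz":0,"spin":0,"claw":1},{"tx":0.4,"ty":-0.98,"tz":0,"spin":0,"claw":1},{"tx":0.4,"ty":-0.98,"tz":0,"spin":0,"claw":1},{"tx":0.4,"ty":-0.98,"tz":0,"spin":0,"claw":1},{"tx":0.4,"ty":-0.98,"tz":0,"spin":0,"claw":1}]'
python3 -m pendant '[{"tx":0.4,"ty":-0.98,"tz":0,"spin":0,"claw":1},{"tx":0.4,"ty":-0.98,"tz":0,"spin":0,"claw":1},{"tx":0.4,"ty":-0.98,"tz":0,"spin":0,"claw":1},{"tx":0.36,"ty":-0.98,"tz":0,"spin":0,"claw":1},{"tx":0,"ty":0,"tz":0,"spin":0,"claw":1},{"tx":0,"ty":0,"tz":0,"spin":0,"claw":1}]'
python3 - <<'E'
from h import *
rail()
cv2.imwrite("pics/w1.png",cams.read_camera("wrist")[:,:,::-1])
for q in [(55,33,93),(55,-9,100),(-106,24,72)]: print(q,proj(W(RP,q),"wrist"))
E
```

```text
time_s: 2.48
tool_pos: [0.5139, -0.1167, 0.2398]
tool_rot: [180.0, -0.0, -4.7]
force: [0.8, 0.3, 0.7]
grip_width: 0.0003
grasp_force: 0.0
time_s: 3.22
tool_pos: [0.6073, 0.0699, 0.2392]
tool_rot: [179.9, 0.0, -4.8]
force: [-0.1, -0.4, 0.3]
grip_width: 0.0005
grasp_force: 0.0
3.225 rail mm [ 54.8  33.1 239.2] rot [ 1.7994e+02  4.0000e-02 -4.7600e+00] F [-0.1 -0.4  0.3] 0.00046965011419288605
(55, 33, 93) [323.671898   228.80769743]
(55, -9, 100) [373.05416709 230.7976128 ]
(-106, 24, 72) [332.58785734 371.73400516]
```

View pics/w1.png

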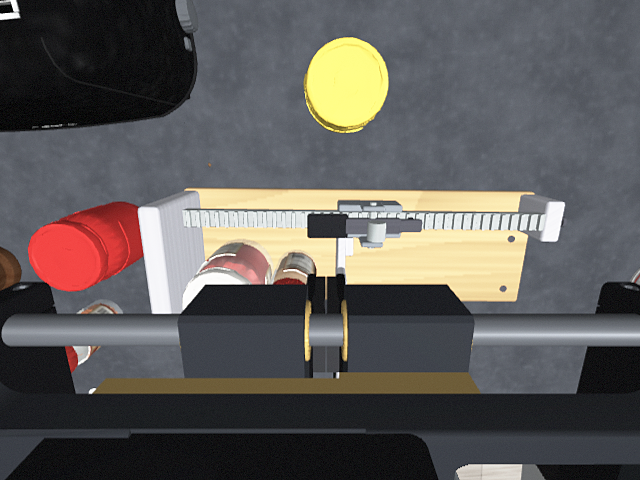

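The wrist view puts the pad at (327,226) and the weight at (376,232), so pad y ≈ 30 and the tool is right above it. I'll go down.

```bash
python3 -m pendant '[{"tx":0,"ty":-0.04,"tz":0.8,"spin":0,"claw":1},{"tx":0,"ty":0,"tz":0.8,"spin":0,"claw":1},{"tx":0,"ty":0,"tz":0.8,"spin":0,"claw":1},{"tx":0,"ty":0,"tz":0,"spin":0,"claw":1},{"tx":0,"ty":0,"tz":0.12,"spin":0,"claw":1},{"tx":0,"ty":0,"tz":0.12,"spin":0,"claw":1},{"tx":0,"ty":0,"tz":0.12,"spin":0,"claw":1},{"tx":0,"ty":0,"tz":0,"spin":0,"claw":1}]'
python3 -c "from h import *;rail()"
```

```text
time_s: 4.28
tool_pos: [0.6075, 0.0726, 0.1014]
tool_rot: [180.0, 0.0, -4.8]
force: [0.7, 0.3, -0.3]
grip_width: 0.0005
grasp_force: 0.0
4.275 rail mm [ 54.7  35.8 101.4] rot [ 1.7999e+02  2.0000e-02 -4.7800e+00] F [ 0.7  0.3 -0.3] 0.0005166046121310233
```

```bash
python3 -m pendant '[{"tx":0,"ty":0,"tz":0.05,"spin":0,"claw":1},{"tx":0,"ty":0,"tz":0.04,"spin":0,"claw":1},{"tx":0,"ty":0,"tz":0,"spin":0,"claw":1}]'; python3 -m pendant '[{"tx":0,"ty":0,"tz":0.04,"spin":0,"claw":1},{"tx":0,"ty":0,"tz":0.03,"spin":0,"claw":1},{"tx":0,"ty":0,"tz":0,"spin":0,"claw":1}]'
```

```text
time_s: 4.65
tool_pos: [0.6075, 0.0726, 0.0968]
tool_rot: [180.0, 0.0, -4.8]
force: [-0.4, 0.2, -0.7]
grip_width: 0.0005
grasp_force: 0.0
time_s: 5.03
tool_pos: [0.6079, 0.0726, 0.0946]
tool_rot: [180.0, -0.0, -4.8]
force: [-2.2, 0.1, 5.2]
grip_width: 0.0006
grasp_force: 2.7
```

Force rose to 5 N with the fingertips at 78 mm, so the pad is at its stop. I'll lift and check.

```bash
python3 -m pendant '[{"tx":0,"ty":0,"tz":-0.2,"spin":0,"claw":1},{"tx":0,"ty":0,"tz":-0.8,"spin":0,"claw":1},{"tx":0,"ty":0,"tz":-0.8,"spin":0,"claw":1},{"tx":0,"ty":0,"tz":-0.8,"spin":0,"claw":1},{"tx":0,"ty":0,"tz":-0.2,"spin":0,"claw":1},{"tx":0,"ty":0,"tz":0,"spin":0,"claw":1}]'
python3 - <<'E'
from h import *
rail()
i=cams.read_camera("wrist")[:,:,::-1][170:300,130:580]
cv2.imwrite("pics/w2.png",cv2.resize(i,None,fx=1.75,fy=1.75,interpolation=cv2.INTER_CUBIC))
E
```

```text
time_s: 5.78
tool_pos: [0.6078, 0.0726, 0.2339]
tool_rot: [180.0, -0.1, -4.8]
force: [-0.7, 0.2, -0.4]
grip_width: 0.0004
grasp_force: 0.0
5.775 rail mm [ 55.   35.9 233.9] rot [ 1.7999e+02 -5.0000e-02 -4.7900e+00] F [-0.7  0.2 -0.4] 0.00044384516392529787
```

View pics/w2.png

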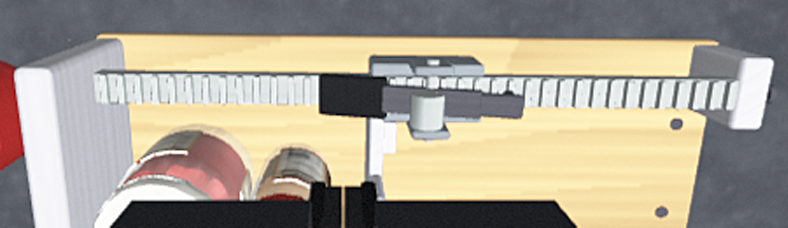

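The weight has tipped to the jar side (425,112) and the tail is up, so the release is holding down. I'll move to the push tab's jar side.

```bash
python3 -m pendant '[{"tx":-0.8,"ty":-0.1,"tz":0,"spin":0,"claw":1},{"tx":-0.8,"ty":-0.1,"tz":0,"spin":0,"claw":1},{"tx":-0.8,"ty":-0.1,"tz":0,"spin":0,"claw":1},{"tx":-0.7,"ty":-0.06,"tz":0,"spin":0,"claw":1},{"tx":0,"ty":0,"tz":0.8,"spin":0,"claw":1},{"tx":0,"ty":0,"tz":0.8,"spin":0,"claw":1},{"tx":0,"ty":0,"tz":0.8,"spin":0,"claw":1},{"tx":0,"ty":0,"tz":0.64,"spin":0,"claw":1},{"tx":0,"ty":0,"tz":0,"spin":0,"claw":1}]'
python3 -c "from h import *;rail()"
```

```text
time_s: 6.95
tool_pos: [0.4511, 0.1028, 0.0781]
tool_rot: [179.9, 0.5, -4.8]
force: [-0.2, 0.1, -0.4]
grip_width: 0.0004
grasp_force: 0.0
6.95 rail mm [-103.5   52.8   78.1] rot [179.94   0.47  -4.77] F [-0.2  0.1 -0.4] 0.00044109102470693095
```

Run:
```python
from h import *
i=cams.read_camera("top")[:,:,::-1][170:320,205:400]
cv2.imwrite("pics/t2.png",cv2.resize(i,None,fx=4,fy=4,interpolation=cv2.INTER_CUBIC))
```

```text
(no output)
```

View pics/t2.png

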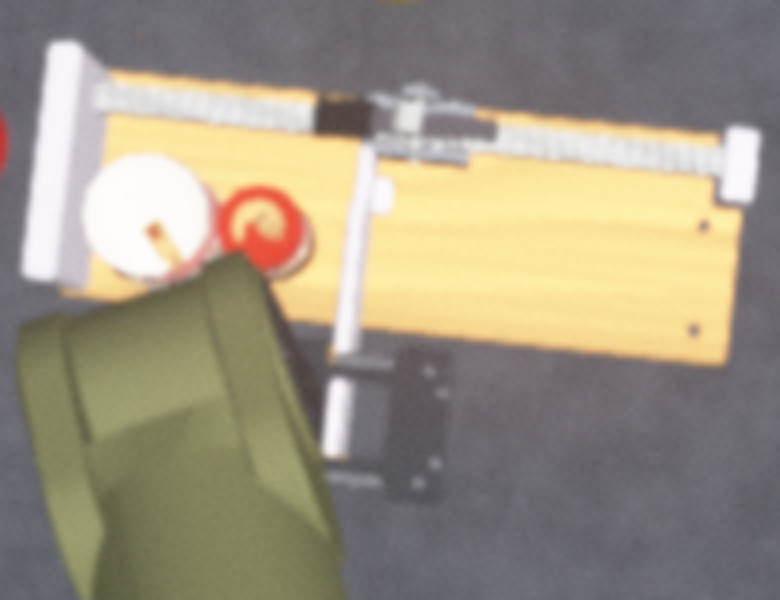

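The jars haven't moved, and the fingers are on the jar side of the tab. I'll push along rail −y (tool +y).

```bash
python3 -m pendant '[{"tx":0.1,"ty":0.15,"tz":0,"spin":0,"claw":1},{"tx":0,"ty":0.2,"tz":0,"spin":0,"claw":1},{"tx":0,"ty":0.3,"tz":0,"spin":0,"claw":1},{"tx":0,"ty":0.3,"tz":0,"spin":0,"claw":1},{"tx":0,"ty":0.3,"tz":0,"spin":0,"claw":1},{"tx":0,"ty":0.3,"tz":0,"spin":0,"claw":1},{"tx":0,"ty":0.3,"tz":0,"spin":0,"claw":1},{"tx":0,"ty":0.3,"tz":0,"spin":0,"claw":1},{"tx":0,"ty":0.3,"tz":0,"spin":0,"claw":1},{"tx":0,"ty":0.3,"tz":0,"spin":0,"claw":1}]'
python3 -c "from h import *;rail()"
```

```text
time_s: 8.25
tool_pos: [0.4476, -0.0349, 0.0813]
tool_rot: [180.0, 0.1, -4.8]
force: [0.2, 2.7, 3.5]
grip_width: 0.0005
grasp_force: 1.8
8.25 rail mm [-95.6 -84.7  81.3] rot [ 1.80e+02  6.00e-02 -4.79e+00] F [0.2 2.7 3.5] 0.0005465994911271027
```

```bash
python3 -m pendant '[{"tx":0,"ty":0.2,"tz":0,"spin":0,"claw":1},{"tx":0,"ty":0.2,"tz":0,"spin":0,"claw":1},{"tx":0,"ty":0.1,"tz":0,"spin":0,"claw":1},{"tx":0,"ty":0,"tz":0,"spin":0,"claw":1}]'
python3 -c "from h import *;rail()"
python3 -m pendant '[{"tx":0,"ty":0.1,"tz":0,"spin":0,"claw":1},{"tx":0,"ty":0,"tz":0,"spin":0,"claw":1}]'
python3 -c "from h import *;rail()"
```

```text
time_s: 8.75
tool_pos: [0.446, -0.0514, 0.0813]
tool_rot: [-179.5, 0.1, -4.6]
force: [-0.6, 20.9, 4.9]
grip_width: 0.0004
grasp_force: 10.5
8.75 rail mm [ -95.8 -101.2   81.3] rot [-1.7945e+02  1.1000e-01 -4.5600e+00] F [-0.6 20.9  4.9] 0.0003581566635558682
time_s: 9.0
tool_pos: [0.4459, -0.0516, 0.0814]
tool_rot: [-179.1, 0.1, -4.4]
force: [-0.9, 31.8, 6.6]
grip_width: 0.0002
grasp_force: 16.2
9.0 rail mm [ -95.9 -101.4   81.4] rot [-1.7913e+02  1.4000e-01 -4.4100e+00] F [-0.9 31.8  6.6] 0.00021015686963504908
```

It hit a firm stop at 32 N. I'll back off and check whether that's the end block.

```bash
python3 -m pendant '[{"tx":0,"ty":-0.6,"tz":0,"spin":0,"claw":1},{"tx":0,"ty":-0.5,"tz":0,"spin":0,"claw":1},{"tx":0,"ty":0,"tz":-0.8,"spin":0,"claw":1},{"tx":0,"ty":0,"tz":-0.8,"spin":0,"claw":1},{"tx":0,"ty":0,"tz":-0.8,"spin":0,"claw":1},{"tx":0,"ty":-0.8,"tz":-0.4,"spin":0,"claw":1},{"tx":0,"ty":-0.8,"tz":0,"spin":0,"claw":1},{"tx":0,"ty":-0.8,"tz":0,"spin":0,"claw":1},{"tx":0,"ty":0,"tz":0,"spin":0,"claw":1}]'
python3 - <<'E'
from h import *
rail()
a=cams.read_camera("top")[:,:,::-1][170:295,205:400]
b=cams.read_camera("scene")[:,:,::-1][195:350,195:375]
cv2.imwrite("pics/t3.png",np.vstack([cv2.resize(a,(468,300),interpolation=3),cv2.resize(b,(468,300),interpolation=3)]))
E
```

```text
time_s: 10.12
tool_pos: [0.4597, 0.1129, 0.2211]
tool_rot: [180.0, 0.0, -4.5]
force: [-0.6, -0.8, -0.1]
grip_width: 0.0004
grasp_force: 0.0
10.125 rail mm [-95.8  63.7 221.1] rot [ 1.80e+02  4.00e-02 -4.46e+00] F [-0.6 -0.8 -0.1] 0.00040897026174016067
```

View pics/t3.png

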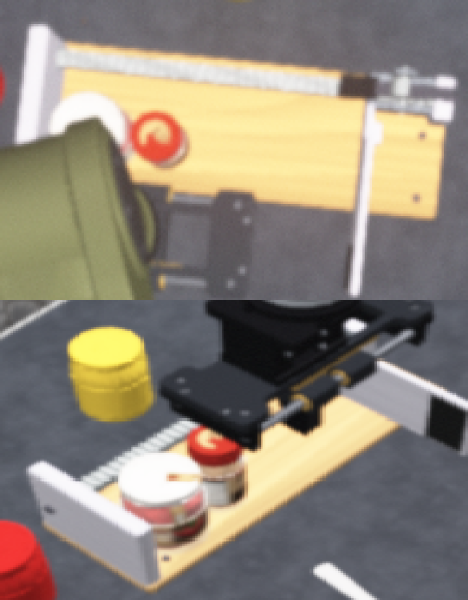

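Run:
```python
from h import *
a=cams.read_camera("top")[:,:,::-1][185:235,330:400]
b=cams.read_camera("wrist")[:,:,::-1]
cv2.imwrite("pics/t4.png",np.hstack([cv2.resize(a,(420,300),interpolation=3),cv2.resize(b,(380,300),interpolation=2)]))
for q in [(55,-103.5,77),(55,-174,66),(55,-190,62)]: print((proj(W(RP,q),"top")-[330,185])*6)
```

```text
[141.47756643 126.51569436]
[334.32322234 149.18228467]
[377.01531203 154.79038989]
```

View pics/t4.png

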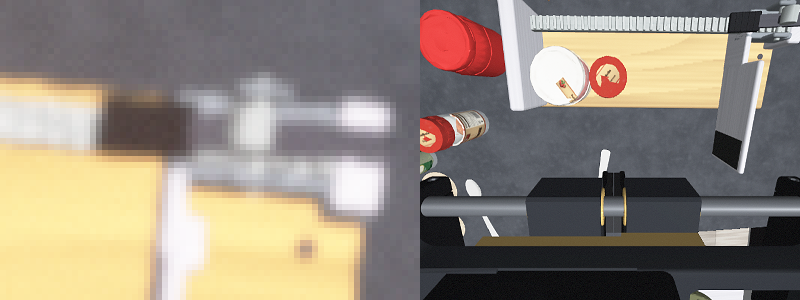

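The carriage bracket (≈332,180) touches the end block (≈334). The weight (252,128) still leans to the jar side, both jars stand where they were, and the gripper is clear. I'll hand it in.

```bash
python3 -c "from cell import env;print(env.sign_off())"
```

```text
the job is handed in; nothing more can be done
None
```

I handed the job in: the release is pressed down, the jaw is pushed back against the end block, and the jars stand where they were, all checked in the camera images only, since the hand-in returned no verdict.

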